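Pin the jig fence and light the joint for inspection

ROBOT

A 7-joint arm with a two-finger parallel gripper is mounted at the origin on the work surface. World frame = base frame: x ahead of the robot, y to its left, z up, the work surface at z = 0. Lengths are in m, angles in rad, forces in N, time in s.
With the tool pointing down it reaches from about 0.4 to 0.85 m from the base axis. Payload 10.4 kg.
Tool frame: the origin (TCP) lies at the very end of the fingers, on their centre line; the grasp point (between the pads) lies r.tcp_to_grasp behind it (r.tcp_to_grasp is the distance from the TCP to the grasp point, in m); z points along the fingers, y is the line along which they close (so a half turn about z gives the same grasp; the last joint's range is limited). The gripper opens to 87 mm and grips with 3 to 60 N. Pads are 19 mm wide; open, the fingers measure 117 mm over their backs; the gripper's body (75 mm by 190 mm) begins 51 mm behind the grasp point.
Start: joints at [1.157, 0.332, -0.065, 1.46, 0.022, 1.35, -0.088], TCP at [0.238, -0.578, 0.223] pointing down, gripper open.
Joint ranges: [-2.6, 2.6], [-0.5, 2.12], [-1.47, 1.34], [0.16, 2.42], [-1.27, 4.41], [0.06, 2.06], [-2.6, 2.6]. Speed limits (rad/s): [2.22, 2.22, 2.79, 2.79, 3.14, 3.14, 3.14].

INTERFACE

Orientations are given as a unit quaternion [x, y, z, w].
In Python, from bench import monitor, cams, ticket, r gives the robot as it stands.
- The arm moves only by the shell command python3 -m crank 'ROWS' [OPENING] [FORCE]. ROWS is a JSON object whose one key "steps" holds a list of rows, each a list of 2 entries, a list of its own where there are three numbers: the shift along the world's x, y, z in units of 25 mm (1.0 is 25 mm), then the turn, a rotation vector about the world's x, y, z in units of 5 degrees (1.0 is 5 degrees). In form: {"steps": [[[x, y, z], [ax, ay, az]], ...]}. A call has 1 to 10 rows; each row shifts and turns the commanded pose from where the row before left it; what a row does not reach is not made up. A row lasts 1/12 s, in which the tool goes at most 41.7 mm and 7.16 degrees, less where a joint would pass 70% of its speed; a pose out of reach is approached as far as the arm can. A call is refused whole if a number of a shift passes 1 or a number of a turn 1, either way. A call with a gripper value outside its range is refused whole. OPENING is the finger opening in mm, from 0 to 87, set as the call begins (- or left out, the last holds). The fingers move at their own pace and stop on an object; FORCE is the grip in N (left out, the last holds). Time passes only in rows, so rows that do not move let the fingers close. It gives the time, the measured TCP pose, the force, the opening and the grip force at its end, in the units of the state.
- monitor.read_state(): the state, without advancing time (a new reading comes with each control period).
- cams.camera(name): name is "scene" or "top"; returns a dict with "pixels" (400x640x3 uint8, blue, green, red), "z_map" (400x640 float32, m along the optical axis (not along the pixel's ray), 0 where there is no reading), "vfov" (degrees; the focal length in pixels is half the picture's height over the tangent of half this angle, whatever the lens; pixels are square), "cx", "cy" (the principal point, pixels), "k1" (the pictures are not rectified: a ray, as slopes to the right and down, at radius r is drawn at 1 + k1 r^2 times it, then the intrinsics apply), "T" (4x4, takes a point from camera to world coordinates). Camera axes: x right, y up, looking along -z (the intrinsics and any distortion apply to the point x, -y, -z); pixel columns grow to the right and rows downward; lengths in m; the calibration is good to about 2 mm. A picture is of the moment at which its call begins.
- ticket.close_job(): hands the job in; it is judged then, once.
The state is a dict: "time": time; "joint_positions": joint angles; "joint_vel": joint speeds; "joint_torque": joint torques, N m; "ee_pos": TCP position; "eef_rot": TCP orientation; "ft_force": force on the tool from outside, world axes, zero at the start; "torque": the same for the moment, N m; "width": finger opening in m; "grip_force": force on a finger pad.
Only numpy, scipy, OpenCV 4.12 (cv2) and the standard library are available. Lean on these libraries where they do the work, as an engineer would, in place of code of your own. Each camera call takes 0.05 s, during which the arm holds its last target. There are 200 camera calls.

TASK

Lock the jig's fence: take the red-topped lock pin out of its wooden block, push it down through the fence's tongue into the jig board until its collar rests on the tongue, and let go of it. Then draw the yellow and black inspection lamp out of its sloping holster, turn it to point straight down and finish while still holding it raised over the pin, its lens centred above the pin and about 10 cm above the pin's top, so that the joint can be inspected. Leave the other things on the bench where they are.

Things in the scene. Friction and masses are not known exactly. Their poses are not given: they have to be found in the camera images.
- pin: Loose steel lock pin with a red grip, standing upright in pin_block at the start. Origin at the centre of its foot, z up along the pin. Shank 10 mm diameter from z = 0 to 34 mm (its lowest 6 mm taper to 5 mm diameter), collar 26 mm diameter from 34 to 38 mm, round red plastic grip 18 mm diameter from 38 to 74 mm (the top). About 60 g.
- pin_block: Fixed block of pale wood, 70 x 70 x 40 mm, a red band round its foot; origin under its centre. One upright hole, 13.5 mm wide and 38 mm deep, at its centre: the pin's parking place, its collar resting on the top at z = 40 mm. Stands straight on the bench at any yaw.
- jig: Fixed jig board of brown wood, 200 (x) x 240 (y) x 30 mm high, origin under its centre, with a thin card sheet on its far (+x) part. Carries the aluminium fence. Its pin hole is 12.5 mm wide and 28 mm deep, 50 mm from the centre towards -x.
- jig_hole (a point): Centre of the mouth of the hole in the jig board, on its upper face, 30 mm above the bench, under the tongue; axes as jig.
- fence_hole (a point): Centre of the upper mouth of the hole in the fence's tongue, 40 mm above the bench. The tongue is an aluminium plate 60 x 60 x 10 mm lying on the jig board, its 13 mm hole in its middle, lined up with the jig's hole to within 0.6 mm; mouths chamfered by 2 mm. With the pin home, its origin is 6 mm above the bench, its collar on the tongue, its top 80 mm above the bench.
- lamp: Loose square stick 34 x 34 x 155 mm, origin at the centre of the lens face, +z from lens to tail, so it points straight down when +z points up. Lens end black (z 0 to 61 mm), handle yellow. At the start it lies lens down in the holster, +z leaning 45 degrees from vertical towards the holster's +x, y level; side flats face +y and -y. About 160 g, centre of mass 65 to 72 mm from the lens.
- lamp_lens (a point): Centre of the lens face, the lamp's origin; axes as lamp.
- lamp_grip (a point): Point on the lamp's centreline 112 mm from the lens, amid the part of the handle that sticks out of the holster; axes as lamp. At the start about 125 mm above the bench.
- holster: Fixed black sloping holster on a steel foot (170 x 90 x 8 mm); origin on the bench 40 mm from the foot's near (-x) edge. Square channel 38 mm wide inside, 6 mm walls, 85 mm deep, axis rising at 45 degrees towards its +x; open on its upper side except a bridge over the first 45 mm at the lens end: draw the lamp along the slope by 50 mm or more before lifting or turning it.
- holster_mouth (a point): Centre of the holster's open end, on the channel's axis, 85 mm along it from its end stop; axes as holster.
- tape_measure: Bystander: black tape measure 70 x 38 x 62 mm; origin under its centre.
- glue: Bystander: white glue bottle, 60 mm diameter, 150 mm high; origin under its centre.
- cutter: Bystander: green box cutter, 160 mm long, 22 mm high, lying on the bench.
- offcut: Bystander: offcut of honeycomb board 90 x 120 x 18 mm, lying on the bench.
- mallet: Bystander: hammer lying on the bench.
- rule: Bystander: flat steel rule 300 x 30 x 4 mm, lying on the bench.
- pencil: Bystander: red pencil 150 mm long, 8 mm thick, lying on the bench.
- fence (a joint): Slide of the aluminium fence along the jig's y, in m: 0 with the holes lined up, up to 4 mm either way, against about 5 N of friction. The fence bar (24 mm thick, 200 mm long along the jig's y, upper face 66 mm above the bench) stands at the tongue's +x side, its near face 30 mm from the hole.
There are look-alikes about, which are no part of the job. Leave any orange or turquoise look-alike of the holster alone. Leave any pink look-alike of the lamp alone.

How it is judged:
By the outcome, as a careful person would: the job done as asked, in the order asked, and still so for the second after the job is handed in, while the arm keeps its last pose, push and grip.
It also fails if it takes over 61 s, if anything falls off the work surface, if the arm or the gripper's body presses on something with over 40 N, if the wrist force passes 120 N, or if a joint passes its speed limit or range.

## Working session

There is one attempt and no reset: what is moved stays moved. The work goes in short steps, Python scripts to look and compute and a shell command to move; the robot and the scene stay as the last step left them, time stands still between calls to the robot, and variables do not carry over. Pictures are saved under pics/ and viewed, at most 10 in all, crops included, and the job is handed in when it is done.

```bash
ls; mkdir -p pics; cat > h.py <<'E'
import numpy as np, cv2, pickle
def intr(c):
    f=200/np.tan(np.radians(c['vfov'])/2); return f
def rays(c,uv):
    f=intr(c); K=np.array([[f,0,c['cx']],[0,f,c['cy']],[0,0,1.]])
    p=cv2.undistortPoints(np.array(uv,float).reshape(-1,1,2),K,np.array([c['k1'],0,0,0.])).reshape(-1,2)
    d=np.c_[p[:,0],-p[:,1],-np.ones(len(p))]; T=np.array(c['T'])
    return T[:3,3],d@T[:3,:3].T
def plane(c,uv,z):
    o,d=rays(c,uv); return o+d*((z-o[2])/d[:,2])[:,None]
def depth(c,uv):
    o,d=rays(c,uv); uv=np.array(uv,int).reshape(-1,2); return o+d*c['z_map'][uv[:,1],uv[:,0]][:,None]
def tri(c1,a,c2,b):
    o1,d1=rays(c1,a);o2,d2=rays(c2,b);out=[]
    for p,q in zip(d1,d2):
        s=np.linalg.lstsq(np.c_[p,-q],o2-o1,rcond=None)[0]; A=o1+p*s[0];B=o2+q*s[1]
        out.append(np.r_[(A+B)/2,np.linalg.norm(A-B)])
    return np.array(out)
def load(n): return pickle.load(open(n,'rb'))
def snap(name,fn):
    from bench import cams
    c=cams.camera(name); pickle.dump(c,open(fn,'wb')); return c
E
python3 - <<'E'
from h import *
from bench import monitor,r
for n in('scene','top'):
    c=snap(n,n+'0.pkl'); cv2.imwrite(f'pics/{n}0.png',c['pixels']); print(n,c['vfov'],c['cx'],c['cy'],c['k1'],np.array(c['T']).round(3).tolist(),(c['z_map']>0).mean())
s=monitor.read_state(); print(s,r.tcp_to_grasp)
E
```

```text
pics
scene 55.35991131746461 322.6892895400488 196.86009933861115 -0.02550028447804642 [[-0.338, -0.681, 0.649, 1.344], [0.941, -0.255, 0.223, 0.282], [0.014, 0.686, 0.727, 1.078], [0.0, 0.0, 0.0, 1.0]] 0.99592578125
top 55.228923698974555 324.25423329536375 193.1071207949141 0.0031901297675321024 [[0.013, 0.978, -0.208, 0.215], [-1.0, 0.012, -0.005, -0.004], [-0.002, 0.208, 0.978, 1.377], [0.0, 0.0, 0.0, 1.0]] 0.99603125
{'time': 0.1, 'joint_positions': array([ 1.15742735,  0.33275975, -0.06466978,  1.4608338 ,  0.02161635,
        1.34992646, -0.08851858]), 'joint_vel': array([-0.00050705, -0.00244793, -0.00044945, -0.00117644,  0.00213976,
        0.0004328 , -0.00139187]), 'joint_torque': array([ 1.67026676e-03, -6.24547148e+01,  2.46518792e-02, -3.90716851e+01,
       -6.15976355e-02,  3.66859278e-02,  5.51750713e-05]), 'ee_pos': array([ 0.23790604, -0.57757845,  0.22187523]), 'eef_rot': array([ 9.80975321e-01,  1.94131502e-01, -1.59943525e-04, -5.94766437e-04]), 'ft_force': array([ 0.58931525,  0.91071549, -0.41408125]), 'torque': array([-0.04944014, -0.01886141,  0.01760843]), 'grip_force': 0.0, 'width': 0.0870513003594081} 0.0187
```

View pics/scene0.png

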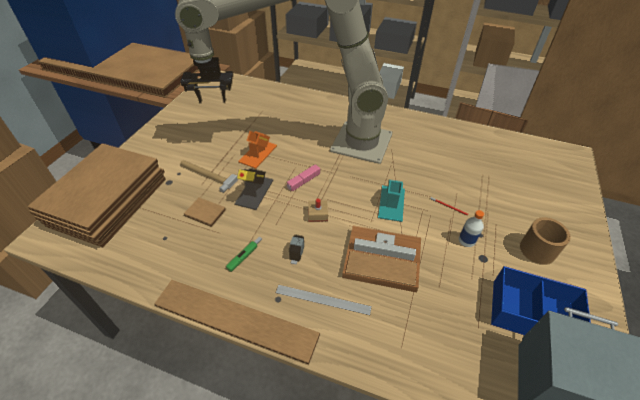

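View pics/top0.png

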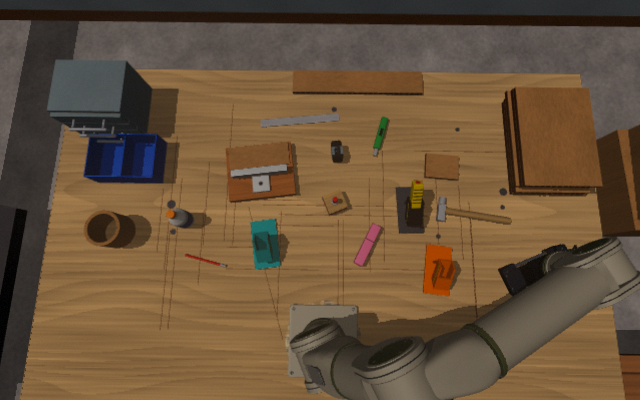

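The scene view shows the pin at (318,203), the lamp's yellow tail at (247,175) in the black holster at (255,188), and the jig at (385,258). In the top view the pin is at (337,200), the lamp at (417,190) and the tongue's hole at (261,184).

Candidates:
- **Lamp:** the yellow and black one at top (417,190) is chosen. The pink stick at (368,245) is a look-alike.
- **Holster:** the black one at (410,210) is chosen, not the orange (438,270) or turquoise (265,245).
- **Pin:** the only red-topped one is at (337,200). The red pencil at (206,260) is not it.

```bash
python3 - <<'E'
from h import *
t=load('top0.pkl');s=load('scene0.pkl')
def mask(c,lo,hi,box):
    hsv=cv2.cvtColor(c['pixels'],cv2.COLOR_BGR2HSV); m=cv2.inRange(hsv,lo,hi); x0,y0,x1,y1=box
    o=np.zeros_like(m); o[y0:y1,x0:x1]=m[y0:y1,x0:x1]; return o
def cen(m):
    y,x=np.nonzero(m); return [x.mean(),y.mean()],len(x)
rt=mask(t,(0,150,90),(8,255,255),(328,190,348,210)); rs=mask(s,(0,150,90),(8,255,255),(308,193,328,215))
print('pin',cen(rt),cen(rs)); print(tri(t,[cen(rt)[0]],s,[cen(rs)[0]]).round(4))
yt=mask(t,(20,150,90),(35,255,255),(400,170,435,235)); ys=mask(s,(20,150,90),(35,255,255),(225,160,275,200))
print('yel',cen(yt),cen(ys)); 
for c,m in((t,yt),(s,ys)):
    y,x=np.nonzero(m); P=depth(c,np.c_[x,y]); print(P.min(0).round(3),P.max(0).round(3),P.mean(0).round(4))
print('tongue',depth(t,[[261,184],[256,180],[266,188],[235,172],[285,165],[335,208]]).round(4).tolist())
def crop(c,b,k):
    x0,y0,x1,y1=b; return cv2.resize(c['pixels'][y0:y1,x0:x1],None,fx=k,fy=k,interpolation=cv2.INTER_CUBIC)
a=[crop(t,(225,135,305,210),5),crop(t,(385,165,465,240),5),crop(s,(225,160,305,210),5),crop(s,(340,225,420,265),5)]
for i in(2,3): a[i]=a[i][:200]
cv2.imwrite('pics/c0.png',np.vstack([np.hstack(a[:2]),np.hstack(a[2:])]))
E
```

```text
pin ([np.float64(335.0), np.float64(199.0)], 21) ([np.float64(317.6216216216216), np.float64(202.51351351351352)], 37)
[[ 4.735e-01 -3.550e-02  6.570e-02  1.000e-04]]
yel ([np.float64(416.4318181818182), np.float64(193.76136363636363)], 264) ([np.float64(247.76973684210526), np.float64(175.17105263157896)], 152)
[ 0.215 -0.356 -0.002] [ 0.563 -0.004  1.377] [ 0.4786 -0.3016  0.144 ]
[ 0.405 -0.323  0.054] [ 0.527 -0.283  0.165] [ 0.4932 -0.2957  0.1317]
tongue [[0.5376, 0.2357, 0.0088], [0.5448, 0.249, 0.0397], [0.5165, 0.2121, 0.0365], [0.5666, 0.3199, 0.0664], [0.5945, 0.1434, 0.0664], [0.4472, -0.0365, 0.0333]]
```

View pics/c0.png

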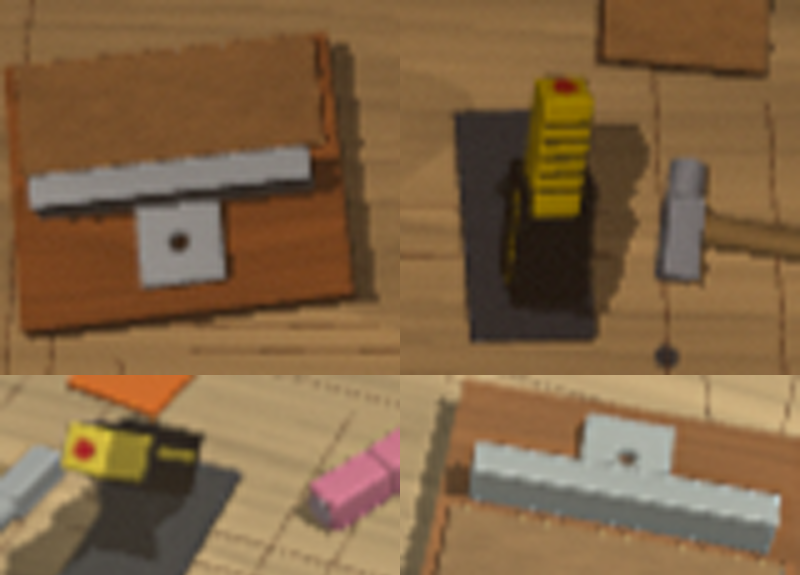

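The crop confirms the choice: the tongue's hole is at crop (179,241), the black holster holds the yellow lamp with a red dot on its tail, and the mallet lies beside it. Next I refine the poses.

```bash
python3 - <<'E'
from h import *
t=load('top0.pkl');s=load('scene0.pkl')
def up(c,b,k=4):
    x0,y0,x1,y1=b; I=cv2.resize(c['pixels'][y0:y1,x0:x1],None,fx=k,fy=k,interpolation=cv2.INTER_CUBIC)
    return I,lambda p:(np.array(p,float).reshape(-1,2)+.5)/k-.5+[x0,y0]
def cnt(m): return max(cv2.findContours(m,cv2.RETR_EXTERNAL,cv2.CHAIN_APPROX_NONE)[0],key=cv2.contourArea)
def mc(m):
    M=cv2.moments(cnt(m)); return M['m10']/M['m00'],M['m01']/M['m00']
hsv=lambda I:cv2.cvtColor(I,cv2.COLOR_BGR2HSV)
red=lambda I:cv2.inRange(hsv(I),(0,130,70),(9,255,255))|cv2.inRange(hsv(I),(172,130,70),(180,255,255))
# pin
out=[]
for c,b in((t,(326,188,348,208)),(s,(308,195,328,214))):
    I,g=up(c,b); m=red(I); r=cv2.minAreaRect(cnt(m)); x,y,w,h=cv2.boundingRect(cnt(m)); print('pin rect',g(r[0]),np.array(r[1])/4,r[2],g([[x,y],[x+w,y+h]]).tolist()); out.append(g(r[0]))
print('pin',tri(t,out[0],s,out[1]).round(4))
# tail dot
out=[]
for c,b in((t,(408,176,428,190)),(s,(234,166,252,182))):
    I,g=up(c,b); m=red(I); out.append(g(mc(m))); print('dot',out[-1])
print('tail',tri(t,out[0],s,out[1]).round(4))
# foot
I,g=up(t,(390,180,435,240)); G=hsv(I); m=cv2.inRange(G,(0,0,0),(180,110,75)); 
r=cv2.minAreaRect(cnt(m)); bx=g(cv2.boxPoints(r)); print('foot',plane(t,bx,.008).round(4).tolist())
# yellow strip
I,g=up(t,(400,170,435,215)); m=cv2.inRange(hsv(I),(20,140,60),(35,255,255)); m=cv2.morphologyEx(m,cv2.MORPH_CLOSE,np.ones((13,13))); r=cv2.minAreaRect(cnt(m)); print('yel box',g(cv2.boxPoints(r)).round(1).tolist())
# hole, tongue, bar
out=[]
for c,b in((t,(254,178,268,190)),(s,(380,233,390,246))):
    I,g=up(c,b,8); v=I.max(2); print(v.min(),v.max()); m=(v<110).astype(np.uint8)*255; x=g(mc(m)); out.append(x); print('hole px',x,'plane',plane(c,x,.038).round(4))
print('hole tri',tri(t,out[0],s,out[1]).round(4))
I,g=up(t,(225,150,300,195)); m=cv2.inRange(hsv(I),(0,0,110),(180,60,255)); c0=cnt(m); bb=cv2.boxPoints(cv2.minAreaRect(c0)); print('bar+tongue',plane(t,g(bb),.066).round(4).tolist())
P=depth(t,np.stack(np.meshgrid(np.arange(225,300),np.arange(150,195)),-1).reshape(-1,2)); Q=P[(P[:,2]>.06)&(P[:,2]<.07)]
(cx,w,a)=cv2.minAreaRect(Q[:,:2].astype(np.float32)*1000); print('bar depth',cx,w,a,Q[:,2].mean())
Q=P[(P[:,2]>.037)&(P[:,2]<.044)]; (cx,w,a)=cv2.minAreaRect(Q[:,:2].astype(np.float32)*1000); print('tongue depth',cx,w,a,Q[:,2].mean(),Q.mean(0))
E
```

```text
pin rect [[334.89038467 199.12307739]] [5.70559788 5.48853683] 82.87498474121094 [[332.125, 196.375], [337.875, 202.375]]
pin rect [[317.75 202.5 ]] [9.25 4.75] 90.0 [[315.375, 197.875], [320.375, 207.375]]
pin [[ 0.4731 -0.0351  0.0655  0.    ]]
dot [[417.32279116 181.66164659]]
dot [[241.36701389 174.49375   ]]
tail [[ 0.5179 -0.3045  0.1537  0.0016]]
foot [[0.5322, -0.258, 0.008], [0.5401, -0.3501, 0.008], [0.3676, -0.3554, 0.008], [0.36, -0.2657, 0.008]]
yel box [[406.9, 207.5], [411.8, 178.2], [424.9, 180.4], [420.1, 209.7]]
48 149
hole px [[260.29911161 182.92776527]] plane [[0.5346 0.2333 0.038 ]]
88 184
hole px [[385.43594444 241.09961111]] plane [[0.5356 0.2329 0.038 ]]
hole tri [[5.348e-01 2.331e-01 3.720e-02 5.000e-04]]
bar+tongue [[0.5742, 0.3382, 0.066], [0.6006, 0.1403, 0.066], [0.5772, 0.1369, 0.066], [0.551, 0.3341, 0.066]]
bar depth (573.3839111328125, 236.38951110839844) (27.705982208251953, 197.51828002929688) 7.193990707397461 0.0657218476820571
tongue depth (580.56005859375, 235.50868225097656) (166.6887969970703, 241.64892578125) 3.176931858062744 0.0394128906176258 [0.59327793 0.24478045 0.03941289]
```

```bash
python3 -m crank '{"steps":[[[0.43,1,0],[0,0,-1]],[[0.43,1,0],[0,0,-1]],[[0.43,1,0],[0,0,-1]],[[0.43,1,0],[0,0,0]],[[0.43,1,0],[0,0,0]],[[0.43,1,0],[0,0,0]],[[0.43,1,0],[0,0,0]],[[0.43,1,0],[0,0,0]],[[0.43,1,0],[0,0,0]],[[0.43,1,0],[0,0,0]]]}' 50 20
python3 -m crank '{"steps":[[[0.43,1,0],[0,0,0]],[[0.43,1,0],[0,0,0]],[[0.43,1,0],[0,0,0]],[[0.43,1,0],[0,0,0]],[[0.43,1,0],[0,0,0]],[[0.43,1,0],[0,0,0]],[[0.43,1,0],[0,0,0]],[[0.43,1,-0.3],[0,0,0]],[[0.43,1,-0.5],[0,0,0]],[[0.43,1,-0.5],[0,0,0]]]}'
cat > st.py <<'E'
import sys,numpy as np
from bench import monitor
from scipy.spatial.transform import Rotation as R
s=monitor.read_state(); M=R.from_quat(s['eef_rot']).as_matrix()
print('t',round(s['time'],2),'pos',s['ee_pos'].round(4),'toolz',M[:,2].round(3),'tooly',M[:,1].round(3),'yawy',np.degrees(np.arctan2(M[1,1],M[0,1])).round(1),'q',s['joint_positions'].round(2),'F',s['ft_force'].round(1),'w',round(s['width'],4),'g',round(s['grip_force'],1))
if len(sys.argv)>3: print('units',((np.array(sys.argv[1:4],float)-s['ee_pos'])/.025).round(2))
E
python3 st.py .4731 -.0351 .048
```

```text
time: 0.93
ee_pos: [0.3458, -0.3265, 0.2223]
eef_rot: [0.998, 0.064, -0.0, -0.0]
ft_force: [0.3, -1.1, 0.4]
width: 0.0503
grip_force: 0.0
time: 1.77
ee_pos: [0.4535, -0.0766, 0.1898]
eef_rot: [0.998, 0.064, 0.0, 0.0]
ft_force: [0.1, -0.6, 0.1]
width: 0.0498
grip_force: 0.0
t 1.77 pos [ 0.4535 -0.0766  0.1898] toolz [ 0.001 -0.    -1.   ] tooly [ 0.128 -0.992  0.   ] yawy -82.6 q [ 0.6   0.02 -0.54  1.9   0.01  1.23 -1.38] F [ 0.1 -0.6  0.1] w 0.0498 g 0.0
units [ 0.78  1.66 -5.67]
```

```bash
python3 -m crank '{"steps":[[[0.39,0.83,-0.3],[0,0,0]],[[0.39,0.83,-0.3],[0,0,0]],[[0,0,-1],[0,0,0]],[[0,0,-1],[0,0,0]],[[0,0,0],[0,0,0]]]}'
python3 st.py .4731 -.0351 .048; python3 - <<'E'
from h import *
a=[]
for n,(x0,y0) in(('scene',(270,150)),('top',(290,150))):
    c=snap(n,n+'1.pkl'); a.append(cv2.resize(c['pixels'][y0:y0+80,x0:x0+80],None,fx=5,fy=5))
cv2.imwrite('pics/c1.png',np.hstack(a))
E
```

```text
time: 2.18
ee_pos: [0.4698, -0.036, 0.1209]
eef_rot: [0.998, 0.065, -0.003, -0.001]
ft_force: [-1.5, 0.6, 0.1]
width: 0.0503
grip_force: 0.0
t 2.18 pos [ 0.4698 -0.036   0.1209] toolz [-0.007  0.001 -1.   ] tooly [ 0.13  -0.992 -0.002] yawy -82.6 q [ 0.53  0.13 -0.58  1.95  0.08  1.09 -1.52] F [-1.5  0.6  0.1] w 0.0503 g 0.0
units [ 0.13  0.03 -2.92]
```

View pics/c1.png

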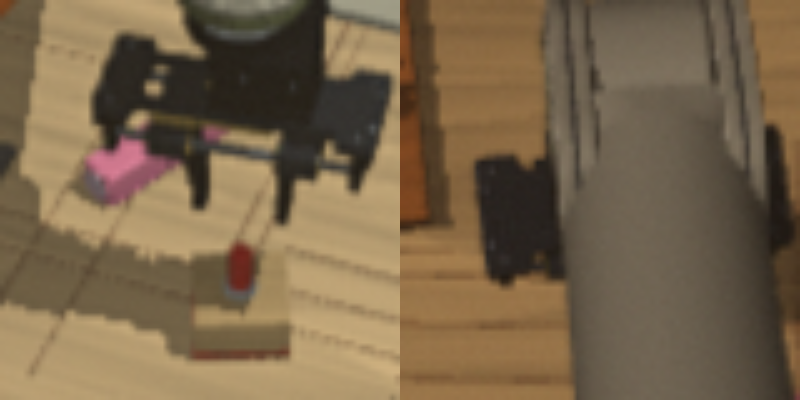

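The scene crop shows the open fingers straddling the red pin at crop (240,265), centred on it. The top view is hidden by the arm. I descend and grip.

```bash
python3 -m crank '{"steps":[[[0.13,0.03,-0.9],[0,0,0]],[[0,0,-1],[0,0,0]],[[0,0,-1],[0,0,0]],[[0,0,0],[0,0,0]],[[0,0,0],[0,0,0]]]}'
python3 st.py .4731 -.0351 .048
python3 -m crank '{"steps":[[[0,0,0],[0,0,0]],[[0,0,0],[0,0,0]],[[0,0,0],[0,0,0]],[[0,0,0],[0,0,0]],[[0,0,0],[0,0,0]],[[0,0,0],[0,0,0]]]}' 0 30
python3 st.py
```

```text
time: 2.7
ee_pos: [0.476, -0.0358, 0.0535]
eef_rot: [0.998, 0.064, -0.0, -0.0]
ft_force: [0.3, -0.5, 1.1]
width: 0.0501
grip_force: 0.0
t 2.7 pos [ 0.476  -0.0358  0.0535] toolz [-0.001  0.    -1.   ] tooly [ 0.128 -0.992 -0.   ] yawy -82.6 q [ 0.51  0.24 -0.57  2.    0.16  0.95 -1.59] F [ 0.3 -0.5  1.1] w 0.0501 g 0.0
units [-0.12  0.03 -0.22]
time: 3.2
ee_pos: [0.476, -0.0357, 0.0529]
eef_rot: [0.998, 0.064, 0.0, 0.0]
ft_force: [-0.5, -0.2, -0.3]
width: 0.018
grip_force: 0.4
t 3.2 pos [ 0.476  -0.0357  0.0529] toolz [ 0. -0. -1.] tooly [ 0.129 -0.992  0.   ] yawy -82.6 q [ 0.51  0.24 -0.57  2.    0.16  0.95 -1.59] F [-0.5 -0.2 -0.3] w 0.018 g 0.4
```

```bash
python3 -m crank '{"steps":[[[0,0,0],[0,0,0]],[[0,0,0],[0,0,0]],[[0,0,0.5],[0,0,0]],[[0,0,1],[0,0,0]],[[0,0,1],[0,0,0]],[[0,0,1],[0,0,0]],[[0,0,0.5],[0,0,0]]]}' 0 30
python3 st.py
python3 -m crank '{"steps":[[[0.23,1,0],[0,0,0]],[[0.23,1,0],[0,0,0]],[[0.23,1,0],[0,0,0]],[[0.23,1,0],[0,0,0]],[[0.23,1,0],[0,0,0]],[[0.23,1,0],[0,0,0]],[[0.23,1,0],[0,0,0]],[[0.23,1,0],[0,0,0]],[[0.23,1,0],[0,0,0]],[[0.23,1,0],[0,0,0]]]}'
python3 -m crank '{"steps":[[[0.18,0.74,-0.5],[0,0,0]],[[0,0,-0.5],[0,0,0]],[[0,0,0],[0,0,0]],[[0,0,0],[0,0,0]]]}'
python3 st.py .5379 .2327 .100; python3 - <<'E'
from h import *
a=[]
for n,(x0,y0) in(('scene',(340,180)),('top',(220,130))):
    c=snap(n,n+'2.pkl'); a.append(cv2.resize(c['pixels'][y0:y0+80,x0:x0+80],None,fx=5,fy=5,interpolation=cv2.INTER_CUBIC))
cv2.imwrite('pics/c2.png',np.hstack(a))
E
```

```text
time: 3.78
ee_pos: [0.4768, -0.0355, 0.1552]
eef_rot: [0.998, 0.065, 0.001, 0.0]
ft_force: [0.5, 0.4, 0.2]
width: 0.0173
grip_force: 30.0
t 3.78 pos [ 0.4768 -0.0355  0.1552] toolz [ 0.003 -0.    -1.   ] tooly [ 0.129 -0.992  0.001] yawy -82.6 q [ 0.54  0.1  -0.59  1.9   0.06  1.16 -1.51] F [0.5 0.4 0.2] w 0.0173 g 30.0
time: 4.62
ee_pos: [0.5334, 0.2155, 0.1522]
eef_rot: [0.998, 0.064, -0.0, 0.0]
ft_force: [0.2, -0.2, -1.2]
width: 0.0173
grip_force: 30.0
time: 4.95
ee_pos: [0.5372, 0.2317, 0.1265]
eef_rot: [0.998, 0.064, -0.001, 0.001]
ft_force: [-0.2, -0.2, 0.6]
width: 0.0171
grip_force: 30.0
t 4.95 pos [0.5372 0.2317 0.1265] toolz [-0.002 -0.001 -1.   ] tooly [ 0.128 -0.992  0.001] yawy -82.6 q [ 0.09  0.41 -0.71  1.66  0.28  1.19 -2.13] F [-0.2 -0.2  0.6] w 0.0171 g 30.0
units [ 0.03  0.04 -1.06]
```

View pics/c2.png

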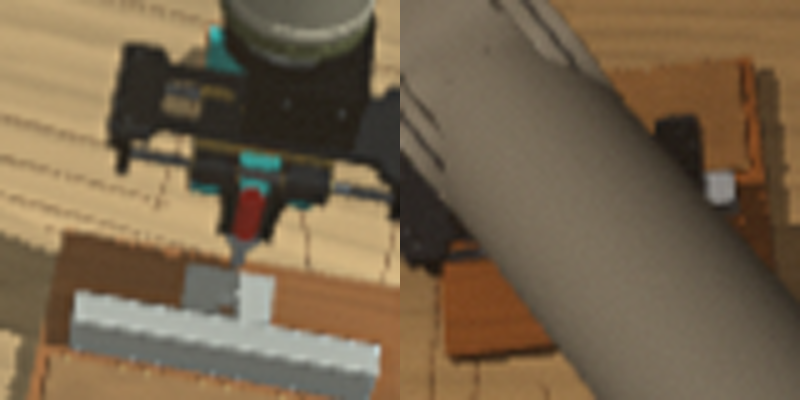

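The scene crop shows the pin held upright, its red grip at crop (250,210) and its tip at (238,262), just over the tongue. I check where the tip is.

```bash
python3 - <<'E'
from h import *
s=load('scene2.pkl')
x0,y0=380,212;I=s['pixels'][y0:y0+24,x0:x0+18]
for k,(r) in enumerate(I): print(y0+k,[int(v) for v in r.max(1)], )
m=cv2.inRange(cv2.cvtColor(s['pixels'],cv2.COLOR_BGR2HSV),(0,130,70),(9,255,255)); m[:, :380]=0;m[:,400:]=0;m[:205]=0;m[232:]=0
for y in range(205,232):
    x=np.nonzero(m[y])[0]
    if len(x): print(y,x.min(),x.max(),end=' | ')
print(plane(s,[[387.6,232.4],[387.5,230]],.0795).round(4))
E
```

```text
212 [50, 50, 52, 50, 47, 45, 44, 45, 113, 148, 150, 150, 151, 151, 147, 146, 71, 57]
213 [49, 48, 51, 51, 52, 49, 50, 63, 73, 99, 108, 107, 117, 130, 120, 115, 57, 44]
214 [43, 45, 45, 48, 47, 45, 48, 60, 65, 66, 68, 66, 77, 83, 74, 71, 59, 49]
215 [44, 45, 44, 45, 46, 43, 46, 70, 85, 77, 78, 69, 69, 64, 66, 69, 78, 60]
216 [46, 42, 45, 43, 44, 44, 44, 58, 109, 130, 132, 127, 110, 84, 55, 60, 71, 52]
217 [86, 91, 87, 68, 42, 42, 43, 43, 96, 99, 99, 105, 136, 101, 50, 47, 56, 46]
218 [103, 98, 99, 73, 40, 39, 40, 52, 96, 110, 110, 104, 109, 80, 44, 42, 45, 43]
219 [169, 168, 170, 139, 67, 37, 37, 56, 107, 111, 111, 113, 105, 54, 40, 37, 41, 41]
220 [192, 193, 196, 163, 77, 36, 38, 62, 104, 113, 114, 113, 102, 55, 39, 35, 35, 55]
221 [200, 198, 199, 185, 89, 37, 38, 71, 98, 107, 110, 108, 87, 50, 37, 32, 55, 128]
222 [204, 204, 207, 181, 85, 35, 41, 82, 98, 104, 108, 107, 70, 43, 32, 45, 132, 188]
223 [205, 207, 210, 171, 80, 34, 46, 90, 102, 106, 108, 104, 60, 37, 32, 73, 178, 201]
224 [204, 207, 210, 149, 65, 35, 54, 92, 103, 107, 108, 93, 53, 34, 43, 128, 187, 193]
225 [202, 204, 20
[... 468 characters left out ...]
7, 90, 141, 179, 197, 200, 198, 196, 198, 199, 200]
231 [106, 119, 115, 131, 161, 169, 106, 86, 94, 170, 195, 195, 193, 193, 195, 194, 194, 196]
232 [89, 89, 88, 91, 112, 116, 84, 86, 99, 156, 165, 167, 167, 175, 181, 183, 191, 193]
233 [103, 101, 97, 96, 92, 91, 82, 104, 134, 149, 148, 148, 149, 154, 156, 158, 164, 168]
234 [109, 110, 106, 107, 102, 101, 99, 117, 161, 162, 154, 153, 148, 146, 147, 145, 146, 150]
235 [108, 107, 107, 108, 108, 109, 107, 112, 174, 177, 172, 171, 168, 165, 162, 149, 147, 148]
218 389 391 | 219 388 391 | 220 388 392 | 221 387 392 | 222 387 392 | 223 387 391 | 224 387 391 | 225 387 391 | 226 387 390 | 227 388 390 | [[0.5302 0.2333 0.0795]
 [0.5204 0.2307 0.0795]]
```

```bash
python3 -m crank '{"steps":[[[0.03,0.04,-0.5],[0,0,0]],[[0,0,-0.5],[0,0,0]],[[0,0,-0.4],[0,0,0]],[[0,0,-0.2],[0,0,0]],[[0,0,-0.2],[0,0,0]],[[0,0,0],[0,0,0]],[[0,0,0],[0,0,0]]]}'
python3 st.py .5379 .2327 .053
```

```text
time: 5.63
ee_pos: [0.5386, 0.2337, 0.0824]
eef_rot: [0.998, 0.064, -0.0, 0.0]
ft_force: [0.6, -1.1, 0.0]
width: 0.0169
grip_force: 30.0
t 5.63 pos [0.5386 0.2337 0.0824] toolz [-0. -0. -1.] tooly [ 0.129 -0.992  0.   ] yawy -82.6 q [ 0.07  0.46 -0.69  1.69  0.32  1.11 -2.16] F [ 0.6 -1.1  0. ] w 0.0169 g 30.0
units [-0.03 -0.04 -1.18]
```

```bash
python3 -m crank '{"steps":[[[-0.03,-0.04,-0.2],[0,0,0]],[[0,0,-0.2],[0,0,0]],[[0,0,-0.2],[0,0,0]],[[0,0,0],[0,0,0]]]}';python3 -m crank '{"steps":[[[0,0,-0.2],[0,0,0]],[[0,0,-0.2],[0,0,0]],[[0,0,0],[0,0,0]]]}'
python3 st.py .5379 .2327 .053
```

```text
time: 5.97
ee_pos: [0.5375, 0.2325, 0.0664]
eef_rot: [0.998, 0.064, -0.0, 0.0]
ft_force: [1.1, -1.9, -1.3]
width: 0.0171
grip_force: 30.0
time: 6.22
ee_pos: [0.5376, 0.2325, 0.0565]
eef_rot: [0.998, 0.064, -0.0, 0.0]
ft_force: [2.3, -2.3, -2.2]
width: 0.0172
grip_force: 30.0
t 6.22 pos [0.5376 0.2325 0.0565] toolz [-0.001 -0.    -1.   ] tooly [ 0.128 -0.992  0.   ] yawy -82.6 q [ 0.06  0.49 -0.68  1.72  0.35  1.06 -2.18] F [ 2.3 -2.3 -2.2] w 0.0172 g 30.0
units [ 0.01  0.01 -0.14]
```

```bash
python3 -m crank '{"steps":[[[0,0,-0.1],[0,0,0]],[[0,0,-0.1],[0,0,0]],[[0,0,0],[0,0,0]],[[0,0,0],[0,0,0]]]}'
python3 st.py .5379 .2327 .053
```

```text
time: 6.55
ee_pos: [0.5381, 0.2328, 0.053]
eef_rot: [0.998, 0.064, 0.0, 0.0]
ft_force: [-1.2, -3.3, 4.4]
width: 0.0173
grip_force: 30.0
t 6.55 pos [0.5381 0.2328 0.053 ] toolz [ 0.001 -0.    -1.   ] tooly [ 0.128 -0.992  0.   ] yawy -82.6 q [ 0.06  0.49 -0.68  1.72  0.35  1.05 -2.18] F [-1.2 -3.3  4.4] w 0.0173 g 30.0
units [-0.01 -0.    0.  ]
```

```bash
python3 -m crank '{"steps":[[[0,0,-0.06],[0,0,0]],[[0,0,0],[0,0,0]],[[0,0,0],[0,0,0]]]}'
python3 -m crank '{"steps":[[[0,0,0.04],[0,0,0]],[[0,0,0],[0,0,0]],[[0,0,0],[0,0,0]],[[0,0,0],[0,0,0]],[[0,0,0],[0,0,0]]]}' 50
python3 -m crank '{"steps":[[[0,0,0.6],[0,0,0]],[[0,0,1],[0,0,0]],[[0,0,1],[0,0,0]],[[0,0,1],[0,0,0]],[[0,0,1],[0,0,0]],[[0,0,1],[0,0,0]],[[0,0,0],[0,0,0]]]}'
python3 st.py;python3 - <<'E'
from h import *
c=snap('scene','scene3.pkl'); a=cv2.resize(c['pixels'][200:280,340:420],None,fx=5,fy=5,interpolation=cv2.INTER_CUBIC)
cv2.imwrite('pics/c3.png',a)
E
```

```text
time: 6.8
ee_pos: [0.5383, 0.233, 0.0528]
eef_rot: [0.998, 0.064, 0.001, 0.0]
ft_force: [-5.6, -5.6, 18.9]
width: 0.0173
grip_force: 30.0
time: 7.22
ee_pos: [0.5376, 0.233, 0.0518]
eef_rot: [0.998, 0.065, -0.0, -0.0]
ft_force: [0.4, 0.0, -0.7]
width: 0.0428
grip_force: 0.0
time: 7.8
ee_pos: [0.5396, 0.2343, 0.1971]
eef_rot: [0.998, 0.065, 0.003, -0.001]
ft_force: [0.2, 0.1, 0.9]
width: 0.0499
grip_force: 0.0
t 7.8 pos [0.5396 0.2343 0.1971] toolz [ 0.006  0.003 -1.   ] tooly [ 0.129 -0.992 -0.002] yawy -82.6 q [ 0.1   0.35 -0.73  1.57  0.24  1.31 -2.1 ] F [0.2 0.1 0.9] w 0.0499 g 0.0
```

View pics/c3.png

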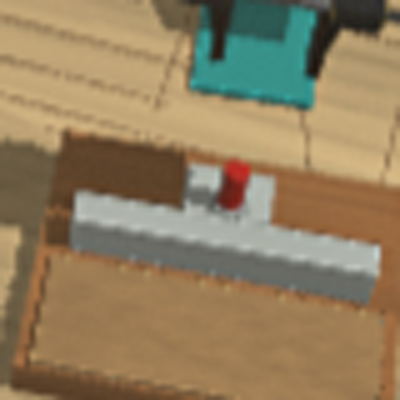

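The pin is home: its red grip at crop (235,185) stands over the tongue with the collar down, and the gripper is clear. Next is the lamp.

```bash
python3 -m crank '{"steps":[[[-0.12,-1,0],[0,0,-0.4]],[[-0.12,-1,0],[0,0,-0.4]],[[-0.12,-1,0],[0,0,0]],[[-0.12,-1,0],[0,0,0]],[[-0.12,-1,0],[0,0,0]],[[-0.12,-1,0],[0,0,0]],[[-0.12,-1,0],[0,0,0]],[[-0.12,-1,0],[0,0,0]],[[-0.12,-1,0],[0,0,0]],[[-0.12,-1,0],[0,0,0]]]}' 60
python3 -m crank '{"steps":[[[-0.12,-1,0.1],[0.06,-1,0]],[[-0.12,-1,0.1],[0.06,-1,0]],[[-0.12,-1,0],[0,0,0]],[[-0.12,-1,0],[0,0,0]],[[-0.12,-1,0],[0,0,0]],[[-0.12,-1,0],[0,0,0]],[[-0.12,-1,0],[0,0,0]],[[-0.12,-1,0],[0,0,0]],[[-0.12,-0.5,0],[0,0,0]],[[0,0,0],[0,0,0]]]}'
python3 st.py .473 -.305 .203
```

```text
time: 8.68
ee_pos: [0.507, -0.0184, 0.191]
eef_rot: [1.0, 0.03, -0.001, -0.0]
ft_force: [-0.3, -0.1, -0.6]
width: 0.0598
grip_force: 0.0
time: 9.52
ee_pos: [0.4792, -0.2329, 0.1955]
eef_rot: [0.996, 0.027, 0.086, -0.003]
ft_force: [-0.5, 0.2, -0.5]
width: 0.06
grip_force: 0.0
t 9.52 pos [ 0.4792 -0.2329  0.1955] toolz [ 0.172  0.01  -0.985] tooly [ 0.054 -0.999 -0.001] yawy -86.9 q [ 0.79  0.06 -0.38  1.86 -0.06  1.08 -1.08] F [-0.5  0.2 -0.5] w 0.06 g 0.0
units [-0.25 -2.89  0.3 ]
```

```bash
python3 -m crank '{"steps":[[[-0.1,-0.96,0.3],[0,0,0]],[[-0.1,-0.96,0],[0,0,0]],[[-0.05,-0.96,0],[0,0,0]],[[0,0,0],[0,0,0]],[[0,0,0],[0,0,0]]]}'
python3 st.py .473 -.305 .203;python3 - <<'E'
from h import *
a=[]
for n,(x0,y0) in(('scene',(210,130)),('top',(370,150))):
    c=snap(n,n+'4.pkl'); a.append(cv2.resize(c['pixels'][y0:y0+80,x0:x0+80],None,fx=5,fy=5))
cv2.imwrite('pics/c4.png',np.hstack(a))
E
```

```text
time: 9.93
ee_pos: [0.4742, -0.3017, 0.2034]
eef_rot: [0.996, 0.029, 0.087, -0.003]
ft_force: [0.5, -0.7, -0.3]
width: 0.0597
grip_force: 0.0
t 9.93 pos [ 0.4742 -0.3017  0.2034] toolz [ 0.172  0.011 -0.985] tooly [ 0.058 -0.998 -0.001] yawy -86.7 q [ 0.85  0.12 -0.32  1.77 -0.06  1.11 -0.96] F [ 0.5 -0.7 -0.3] w 0.0597 g 0.0
units [-0.05 -0.13 -0.02]
```

View pics/c4.png

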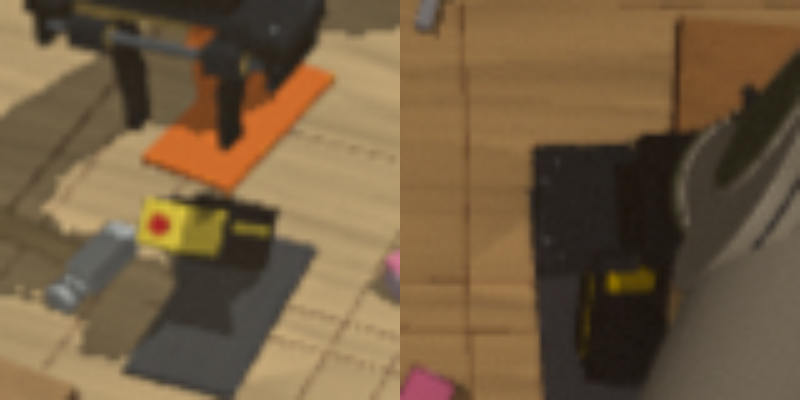

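The scene crop shows the fingertips at crop (135,125) and (230,145), straddling the line of the lamp (tail dot at (160,225)). I descend along the tool axis.

```bash
python3 -m crank '{"steps":[[[0.17,-0.13,-0.98],[0,0,0]],[[0.16,0,-0.98],[0,0,0]],[[0.16,0,-0.98],[0,0,0]],[[0,0,0],[0,0,0]],[[0,0,0],[0,0,0]]]}'
python3 st.py .4907 -.305 .105
```

```text
time: 10.45
ee_pos: [0.4867, -0.3031, 0.1304]
eef_rot: [0.996, 0.03, 0.086, -0.004]
ft_force: [1.0, -0.5, 0.9]
width: 0.0599
grip_force: 0.0
t 10.45 pos [ 0.4867 -0.3031  0.1304] toolz [ 0.172  0.013 -0.985] tooly [ 0.061 -0.998 -0.002] yawy -86.5 q [ 0.83  0.21 -0.33  1.83 -0.03  0.96 -0.98] F [ 1.  -0.5  0.9] w 0.0599 g 0.0
units [ 0.16 -0.07 -1.02]
```

```bash
python3 -m crank '{"steps":[[[0.08,-0.07,-0.5],[0,0,0]],[[0.08,0,-0.5],[0,0,0]],[[0,0,0],[0,0,0]],[[0,0,0],[0,0,0]]]}'
python3 st.py .4907 -.305 .105
python3 -m crank '{"steps":[[[0,0,0],[0,0,0]],[[0,0,0],[0,0,0]],[[0,0,0],[0,0,0]],[[0,0,0],[0,0,0]],[[0,0,0],[0,0,0]],[[0,0,0],[0,0,0]],[[0,0,0],[0,0,0]]]}' 0 45
python3 st.py .4907 -.305 .105
```

```text
time: 10.78
ee_pos: [0.4906, -0.3064, 0.1057]
eef_rot: [0.996, 0.029, 0.087, -0.003]
ft_force: [-0.2, 0.3, -0.3]
width: 0.06
grip_force: 0.0
t 10.78 pos [ 0.4906 -0.3064  0.1057] toolz [ 0.173  0.011 -0.985] tooly [ 0.059 -0.998 -0.001] yawy -86.6 q [ 0.83  0.25 -0.32  1.84 -0.02  0.91 -0.98] F [-0.2  0.3 -0.3] w 0.06 g 0.0
units [ 0.    0.05 -0.03]
time: 11.37
ee_pos: [0.4909, -0.3068, 0.1064]
eef_rot: [0.996, 0.029, 0.087, -0.002]
ft_force: [-0.8, 0.3, 2.1]
width: 0.0338
grip_force: 44.9
t 11.37 pos [ 0.4909 -0.3068  0.1064] toolz [ 0.174  0.01  -0.985] tooly [ 0.059 -0.998  0.   ] yawy -86.6 q [ 0.83  0.25 -0.32  1.84 -0.02  0.91 -0.98] F [-0.8  0.3  2.1] w 0.0338 g 44.9
units [-0.01  0.07 -0.05]
```

```bash
python3 -m crank '{"steps":[[[0.35,0.02,0.35],[0,0,0]],[[0.35,0.02,0.35],[0,0,0]],[[0.35,0.02,0.35],[0,0,0]],[[0,0,0],[0,0,0]]]}'
python3 st.py
python3 -m crank '{"steps":[[[0.5,0.03,0.5],[0,0,0]],[[0.5,0.03,0.5],[0,0,0]],[[0.7,0.04,0.7],[0,0,0]],[[0.7,0.04,0.7],[0,0,0]],[[0.7,0.04,0.7],[0,0,0]],[[0,0,0],[0,0,0]]]}'
python3 st.py
```

```text
time: 11.7
ee_pos: [0.5187, -0.305, 0.1339]
eef_rot: [0.996, 0.03, 0.088, -0.002]
ft_force: [-2.3, 0.1, 4.7]
width: 0.034
grip_force: 44.9
t 11.7 pos [ 0.5187 -0.305   0.1339] toolz [ 0.175  0.01  -0.984] tooly [ 0.06  -0.998  0.001] yawy -86.5 q [ 0.8   0.26 -0.33  1.76 -0.01  0.98 -1.02] F [-2.3  0.1  4.7] w 0.034 g 44.9
time: 12.2
ee_pos: [0.5982, -0.2997, 0.2128]
eef_rot: [0.995, 0.031, 0.09, -0.002]
ft_force: [0.3, 0.6, -1.8]
width: 0.0336
grip_force: 44.9
t 12.2 pos [ 0.5982 -0.2997  0.2128] toolz [ 0.179  0.01  -0.984] tooly [ 0.062 -0.998  0.001] yawy -86.5 q [ 0.71  0.34 -0.34  1.5   0.04  1.16 -1.12] F [ 0.3  0.6 -1.8] w 0.0336 g 44.9
```

```bash
python3 -m crank '{"steps":[[[-0.1,0.2,0.9],[0,0,0]],[[-0.1,0.6,0.9],[0,0,0]],[[-0.1,0.8,0.9],[0.06,-1,0]],[[-0.1,0.8,0],[0.06,-1,0]],[[-0.1,0.8,0],[0.06,-1,0]],[[-0.1,0.8,0],[0.06,-1,0]],[[-0.1,0.8,0],[0.06,-1,0]],[[-0.1,0.8,0],[0.06,-1,0]],[[-0.1,0.8,0],[0.06,-1,0]],[[-0.1,0.8,0],[0.06,-1,0]]]}'
python3 st.py
python3 -m crank '{"steps":[[[-0.1,0.8,0],[0.06,-1,0]],[[-0.1,1,0],[0,0,1]],[[-0.1,1,0],[0,0,1]],[[-0.1,1,0],[0,0,1]],[[-0.1,1,0],[0,0,1]],[[-0.1,1,0],[0,0,0]],[[-0.1,1,0],[0,0,0]],[[-0.1,1,0],[0,0,0]],[[-0.1,1,0],[0,0,0]],[[0,1,0],[0,0,0]]]}'
python3 st.py .549 .239 .281
```

```text
time: 13.03
ee_pos: [0.5676, -0.1217, 0.2759]
eef_rot: [0.905, 0.025, 0.424, -0.011]
ft_force: [2.4, 2.6, -0.8]
width: 0.0339
grip_force: 44.9
t 13.03 pos [ 0.5676 -0.1217  0.2759] toolz [ 0.767  0.042 -0.64 ] tooly [ 0.055 -0.998  0.001] yawy -86.9 q [ 0.67 -0.28 -0.32  2.24 -0.9   0.48 -0.53] F [ 2.4  2.6 -0.8] w 0.0339 g 44.9
time: 13.87
ee_pos: [0.5466, 0.122, 0.2757]
eef_rot: [0.871, 0.18, 0.447, -0.093]
ft_force: [-0.4, -0.2, -1.4]
width: 0.0337
grip_force: 44.9
t 13.87 pos [0.5466 0.122  0.2757] toolz [ 0.745  0.323 -0.583] tooly [ 0.397 -0.918 -0.   ] yawy -66.6 q [ 0.38 -0.39 -0.46  2.34 -1.14  0.43 -0.39] F [-0.4 -0.2 -1.4] w 0.0337 g 44.9
units [0.09 4.68 0.21]
```

```bash
python3 -m crank '{"steps":[[[0.02,0.9,0.05],[0,0,0]],[[0.02,0.9,0.05],[0,0,0]],[[0.02,0.9,0.05],[0,0,0]],[[0.02,0.9,0.05],[0,0,0]],[[0,0.9,0],[0,0,0]],[[0,0,0],[0,0,0]],[[0,0,0],[0,0,0]]]}'
python3 st.py .549 .239 .281;python3 - <<'E'
from h import *
a=[]
for n,(x0,y0) in(('scene',(340,130)),('top',(220,110))):
    c=snap(n,n+'5.pkl'); a.append(cv2.resize(c['pixels'][y0:y0+100,x0:x0+80],None,fx=5,fy=5,interpolation=cv2.INTER_CUBIC))
cv2.imwrite('pics/c5.png',np.hstack(a))
E
```

```text
time: 14.45
ee_pos: [0.5493, 0.2342, 0.2813]
eef_rot: [0.871, 0.182, 0.447, -0.093]
ft_force: [-0.4, -0.5, -1.3]
width: 0.0338
grip_force: 44.9
t 14.45 pos [0.5493 0.2342 0.2813] toolz [ 0.745  0.324 -0.583] tooly [ 0.399 -0.917  0.001] yawy -66.5 q [ 0.49 -0.4  -0.84  2.27 -1.01  0.3  -0.77] F [-0.4 -0.5 -1.3] w 0.0338 g 44.9
units [-0.01  0.19 -0.01]
```

View pics/c5.png

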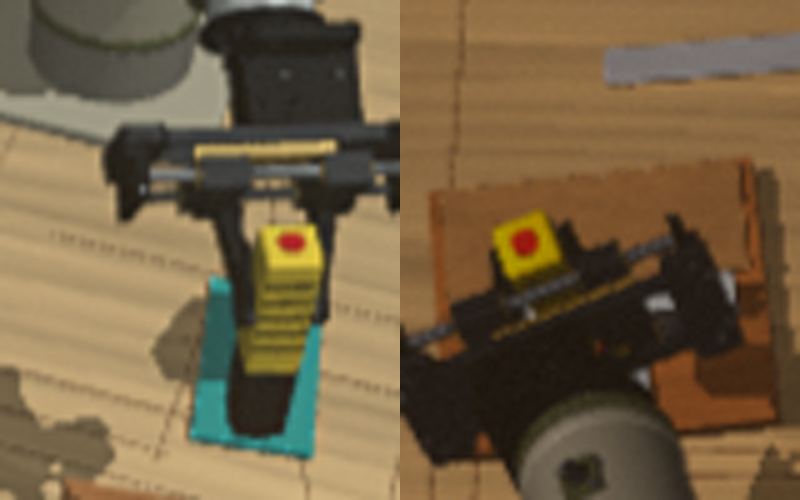

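The lamp hangs from the gripper, tail dot at scene crop (290,242) and lens edge at crop (258,432). I measure its axis with the depth map and the edges.

```bash
cat > lamp.py <<'E'
from h import *
import sys
k=sys.argv[1]; t=load(f'top{k}.pkl');s=load(f'scene{k}.pkl')
hsv=lambda c:cv2.cvtColor(c['pixels'],cv2.COLOR_BGR2HSV)
def dot(c,box):
    x0,y0,x1,y1=box; I=cv2.resize(c['pixels'][y0:y1,x0:x1],None,fx=4,fy=4,interpolation=cv2.INTER_CUBIC); h=cv2.cvtColor(I,cv2.COLOR_BGR2HSV)
    m=cv2.inRange(h,(0,150,90),(8,255,255)); M=cv2.moments(max(cv2.findContours(m,0,1)[0],key=cv2.contourArea)); return [[(M['m10']/M['m00']+.5)/4-.5+x0,(M['m01']/M['m00']+.5)/4-.5+y0]]
a,b=dot(t,(312-80,145,340-80,170)),dot(s,(390,170,406,185)); T=tri(t,a,s,b)[0]; print('tail',a,b,T.round(4))
g=np.stack(np.meshgrid(np.arange(384,410),np.arange(172,222)),-1).reshape(-1,2); P=depth(s,g)
# front-face points: near lamp, below tail
H=np.array([.917,.399,0]); d=(P-T[:3])@H; z=P[:,2]; lat=(P-T[:3])@np.array([-.399,.917,0])
k=(abs(lat)<.024)&(d>.0)&(d<.045)&(z<T[2]-.012)&(z>T[2]-.16); Q=P[k]; print(k.sum(),Q[:,2].min(),Q[:,2].max())
for _ in range(4):
    c=Q.mean(0); n=np.linalg.svd(Q-c)[2][2]; e=(Q-c)@n; Q=Q[abs(e)<max(2*e.std(),.001)]
n*=np.sign(n[0]); print('front normal',n.round(4),'tilt deg',np.degrees(np.arcsin(n[2])).round(2),'heading',np.degrees(np.arctan2(n[1],n[0])).round(1),'n',len(Q),'rms',e.std().round(4),'dist to tail',((c-T[:3])@n).round(4))
# silhouette centre line by row on front face
for v in range(184,218,2):
    r=P[k&(g[:,1]==v)]; u=g[k&(g[:,1]==v),0]
    if len(u): print(v,u.min(),u.max(),r.mean(0).round(4), 'latmid',round(((r-T[:3])@np.array([-.399,.917,0])).mean(),4))
E
python3 lamp.py 5
```

```text
tail [[244.515, 158.03444444444443]] [[397.92881400208984, 178.01580459770116]] [5.363e-01 2.290e-01 3.338e-01 5.000e-04]
422 0.1777533572255291 0.3216916831440626
front normal [ 0.9273  0.3739 -0.0164] tilt deg -0.94 heading 22.0 n 341 rms 0.0014 dist to tail 0.0162
184 391 391 [0.5455 0.2139 0.3132] latmid -0.0176
186 389 404 [0.5499 0.2317 0.3155] latmid -0.003
188 389 404 [0.5485 0.2317 0.306 ] latmid -0.0024
190 389 405 [0.5495 0.2343 0.2998] latmid -0.0004
192 389 404 [0.5513 0.2343 0.2933] latmid -0.0012
194 389 403 [0.5509 0.2341 0.2845] latmid -0.0012
196 389 401 [0.551  0.2326 0.2756] latmid -0.0027
198 389 400 [0.5506 0.2323 0.2666] latmid -0.0027
200 388 400 [0.5499 0.2321 0.2572] latmid -0.0026
202 388 399 [0.5498 0.2319 0.2483] latmid -0.0027
204 387 399 [0.5483 0.2317 0.2378] latmid -0.0023
206 387 398 [0.5506 0.2317 0.2313] latmid -0.0033
208 386 398 [0.5503 0.2315 0.2219] latmid -0.0034
210 386 397 [0.5504 0.2313 0.2128] latmid -0.0036
212 386 397 [0.5492 0.2325 0.2027] latmid -0.0019
214 386 396 [0.5497 0.2324 0.1939] latmid -0.0023
216 386 396 [0.5502 0.2337 0.1855] latmid -0.0012
```

```bash
python3 -m crank '{"steps":[[[-0.03,0.22,0.03],[0.06,-0.15,0]],[[0,0,0],[0,0,0]],[[0,0,0],[0,0,0]],[[0,0,0],[0,0,0]],[[0,0,0],[0,0,0]],[[0,0,0],[0,0,0]]]}'
python3 st.py; python3 - <<'E'
from h import *
for n in('scene','top'): c=snap(n,n+'6.pkl')
s=load('scene3.pkl'); I=cv2.resize(s['pixels'][225:250,378:398],None,fx=4,fy=4,interpolation=cv2.INTER_CUBIC); m=cv2.inRange(cv2.cvtColor(I,cv2.COLOR_BGR2HSV),(0,130,70),(9,255,255)); M=cv2.moments(max(cv2.findContours(m,0,1)[0],key=cv2.contourArea))
p=[(M['m10']/M['m00']+.5)/4-.5+378,(M['m01']/M['m00']+.5)/4-.5+225]; print('pin',p,plane(s,[p],.0645))
s=load('scene0.pkl'); print('ref parked',plane(s,[[317.75,202.5]],.0645), 'tri .4731 -.0351')
a=load('scene6.pkl')['pixels'][130:270,330:430]; cv2.imwrite('pics/c6.png',cv2.resize(a,None,fx=4,fy=4,interpolation=cv2.INTER_CUBIC))
E
python3 lamp.py 6
```

```text
time: 15.05
ee_pos: [0.5494, 0.2397, 0.2834]
eef_rot: [0.868, 0.18, 0.454, -0.095]
ft_force: [-0.3, 0.6, -1.7]
width: 0.0336
grip_force: 44.9
t 15.05 pos [0.5494 0.2397 0.2834] toolz [ 0.753  0.328 -0.57 ] tooly [ 0.399 -0.917 -0.   ] yawy -66.5 q [ 0.47 -0.4  -0.83  2.27 -1.02  0.27 -0.76] F [-0.3  0.6 -1.7] w 0.0336 g 44.9
pin [386.4564755838641, 236.06376061571126] [[0.53450751 0.23254096 0.0645    ]]
ref parked [[ 0.47225443 -0.03539268  0.0645    ]] tri .4731 -.0351
tail [[242.05829718004338, 158.1226500361533]] [[399.8076411075612, 177.7812832800852]] [0.5354 0.2347 0.3358 0.0021]
438 0.1797588096812972 0.3236422984440791
front normal [ 0.9312  0.3644 -0.0037] tilt deg -0.21 heading 21.4 n 344 rms 0.0014 dist to tail 0.0164
184 393 393 [0.5448 0.2194 0.3144] latmid -0.0178
186 391 406 [0.5495 0.2372 0.317 ] latmid -0.0034
188 391 407 [0.548  0.2385 0.3081] latmid -0.0016
190 391 407 [0.5493 0.2398 0.3016] latmid -0.0009
192 391 407 [0.5502 0.2399 0.2943] latmid -0.0011
194 391 405 [0.5504 0.2397 0.2861] latmid -0.0015
196 391 403 [0.5511 0.2381 0.2778] latmid -0.0031
198 390 402 [0.5508 0.2359 0.2682] latmid -0.0051
200 390 402 [0.5502 0.2378 0.2596] latmid -0.0031
202 390 401 [0.5504 0.2377 0.2511] latmid -0.0033
204 389 401 [0.5487 0.2375 0.2405] latmid -0.0028
206 389 400 [0.551  0.2374 0.234 ] latmid -0.0037
208 388 400 [0.5508 0.2373 0.2247] latmid -0.0038
210 388 399 [0.5505 0.2371 0.2152] latmid -0.0038
212 388 399 [0.5508 0.2385 0.2069] latmid -0.0027
214 387 398 [0.5509 0.2369 0.197 ] latmid -0.0042
216 388 398 [0.5512 0.2397 0.189 ] latmid -0.0017
```

View pics/c6.png

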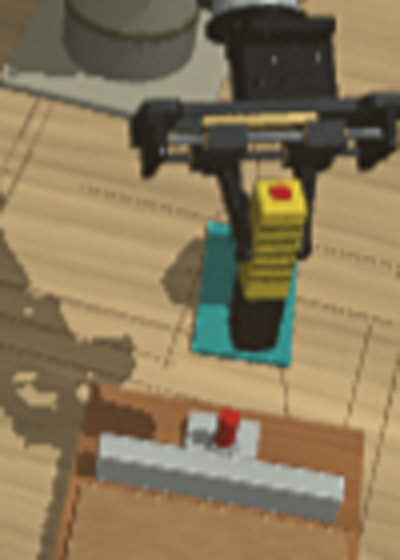

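The lamp points straight down within about 0.3°. Its lens is at about (0.535, 0.232, 0.181), over the pin at (0.535, 0.233) with its top at 0.08, and the pin is still home (crop (230,428)). I hand it in.

```bash
python3 -c "
from bench import ticket
print(ticket.close_job())"
```

```text
the job is handed in; nothing more can be done
None
```

The pin is home in the fence with its collar on the tongue, and the lamp is held pointing straight down about 10 cm above the pin's top. The job was handed in at about 15 s; its verdict was not shown.

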